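# Pack a collar, ease the case lid down and fasten its hasp

## Robot

A 6-joint arm with a two-finger parallel gripper is mounted at the origin on the work surface. World frame = base frame: x ahead of the robot, y to its left, z up, the work surface at z = 0. Lengths are in m, angles in rad, forces in N, time in s.
With the tool pointing down it reaches from about 0.275 to 1 m from the base axis. Payload 8.4 kg.
Tool frame: the origin (TCP) lies on the centre line of the jaws, within the pads' length; the fingertips stand 17 mm ahead of it and the grasp point (between the pads) lies 2 mm behind it (bot.tcp_to_tips is the z of the fingertips in the tool frame, in m); z points along the fingers, y is the line along which they close (so a half turn about z gives the same grasp; the last joint's range is limited). The gripper opens to 85 mm and grips with 20 to 120 N. Pads are 22 mm wide; open, the fingers measure 114 mm over their backs; the gripper's body (76 mm by 85 mm) begins 54 mm behind the grasp point. The pads swing forward as they close: fully open they stand 13 mm farther back than shut.
Start: joints at [1.341, 0.353, 1.633, -0, 1.155, -0.002], TCP at [0.141, 0.609, 0.248] pointing down, gripper open.
Joint ranges: [-2.63, 2.63], [-0.92, 2.1], [0.06, 2.66], [-1.3, 4.44], [0, 2.69], [-3.02, 3.02]. Speed limits (rad/s): [2.22, 2.22, 2.79, 3.14, 3.14, 3.14].

## Interface

Orientations are given as a unit quaternion [x, y, z, w].
In Python, from workcell import bot, hand, kinematics, get_obs, vision, hand_in gives the robot as it stands. The module is installed in compiled form; this text tells all that it offers. Calls block until the motion is done:
- bot.reach(position, orientation): joint-space move of the TCP to a pose.
- bot.servo_line(position, ori=None, velocity=0.15): straight line of the TCP; ori=None keeps the orientation; velocity is the mean speed in m/s.
- bot.goto_joints(angles): joint-space move.
- hand.move_gripper(opening, strength=None): finger opening in m; strength is the grip in N (None keeps the last); returns when the fingers have stopped.
- bot.dwell(seconds).
- kinematics.solve_ik(position, orientation): joint angles nearest the present ones, or None.
- get_obs(): the state.
- vision.read_camera(name): name is "side" or "top" or "wrist"; returns a dict with "frame" (400x640x3 uint8, red, green, blue), "intrinsics" (3x3 intrinsics, pixels), "view" (4x4, takes a point from world to camera coordinates). Camera axes: x right, y down, z forward; pixel columns grow to the right and rows downward; lengths in m; the calibration is good to about 2 mm. A picture is of the moment at which its call begins. There is no depth.
A pose or a line that the arm cannot do raises bot.IKError and nothing moves.
- hand_in(): hands the job in; it is judged then, once.
The state is a dict: "time_s": time; "joint_pos": joint angles; "joint_vel": joint speeds; "joint_efforts": joint torques, N m; "position": TCP position; "orientation": TCP orientation; "wrist_force": force on the tool from outside, world axes, zero at the start; "ft_torque": the same for the moment, N m; "gripper_width": finger opening in m; "grip_force": force on a finger pad.
Only numpy, scipy, OpenCV 4.12 (cv2) and the standard library are available. Lean on these libraries where they do the work, as an engineer would, in place of code of your own. Each camera call takes 0.05 s, during which the arm holds its last target. There are 200 camera calls.

## Task

Stand the tall blue collar that was left out on the bench (not the flat ring) in the empty compartment of the grey case. Then ease the spring-closing lid down without letting it slam and, once it is fully shut, swing the steel hasp over the staple until it lies flat on the lid. Leave everything else where it is.

Things in the scene. Friction and masses are not known exactly. Their poses are not given: they have to be found in the camera images.
- case: Grey plastic case fixed to the bench, outside 150 (its x) x 300 (its y) x 75 mm high, walls and floor 5 mm, no lid counted. Origin at the centre of its underside; its -x side faces the robot, z up. Two 5 mm dividers, full height, split it along y into three compartments, each about 140 x 93 mm and 70 mm deep; the middle and the +y one already hold a collar, the -y one is empty.
- pocket (a point): Centre of the floor of the empty compartment (case frame: x 0, y -98 mm, z 5 mm).
- collar: The tall collar to be packed: blue plastic ring-shaped fitting, outside diameter 50 mm, 36 mm high, wall 7 mm, open bore, 50 g, standing upright on the bench. Origin at the centre of its underside, z along its axis. Same both ways up.
- lid (a joint): Angle of the lid, rad: 0 shut, 1.85 fully open (leaning back over its stop, where it starts and rests by itself). The lid is a grey panel 152 x 302 x 8 mm, 350 g, hinged along the case's far (+x) top edge. Below about 1.7 rad its weight (up to 0.33 N m) and a light closing spring (0.02 N m/rad) pull it shut and it falls if let go (about 3.5 rad/s at the end; let go over the last 10 mm it settles softly).
- lid_axis (a point): Mid-point of the lid's hinge axis, which runs along the case's y (case frame: x 75, y 0, z 79 mm).
- lid_bar (a point): Middle of the lid's bow handle: a round steel bar 12 mm in diameter, 110 mm long, parallel to the hinge, in the lid's plane, 190 mm from the hinge axis. There is a 32 mm clear gap between the bar and the lid's front edge, so that fingers can pinch the bar from above and let it turn between them as the lid swings. With the lid shut it stands 115 mm in front (-x) of the case's centre at height 79 mm.
- hasp (a joint): Angle of the hasp, rad: 0 closed, flat on the shut lid, pointing along the case's -y; it grows as the hasp swings up (1.57 upright) and over outwards to +y, at most 2.6. It starts outward of upright (1.9 to 2.3). The hinge is stiff (0.06 N m): the hasp stays where it is left and has to be pushed all the way.
- hasp_axis (a point): Mid-point of the hasp's hinge axis, which runs along the case's x, at the middle of its +y end (case frame: x 0, y 160, z 86 mm).
- hasp_tip (a point): End of the hasp, 106 mm from its hinge axis. The hasp is a flat steel strap 34 mm wide and 4 mm thick; an 18 mm wide slot, 48 to 76 mm from the axis, goes over the staple; the last 30 mm (76 to 106 mm) are a plain tab to push on.
- staple (a point): Foot of the staple on the lid's top: a steel loop 20 mm long (along y), 6 mm thick and 16 mm high, 63 mm from the hasp's axis when the lid is shut.
- flat_ring: Flat blue ring lying on the bench, outside diameter 66 mm, 12 mm high; not wanted. It and the collar may change places. Origin at the centre of its underside.
- packed_a: A collar like the one to be packed, in the middle compartment; leave it. Origin at the centre of its underside.
- packed_b: A collar like the one to be packed, in the +y compartment; leave it. Origin at the centre of its underside.
- screwdriver: Black-handled screwdriver lying near the robot; leave it. Origin at the middle of its underside.
- screw_tray: Empty shallow metal tray 100 x 140 x 30 mm beyond the case; leave it. Origin at the centre of its underside.
- headband: Blue plastic headband, an open oval about 150 x 110 mm and 20 mm high, lying at the left near the robot; leave it. Origin at its centre underneath.
- cleaner: White plastic bottle, 60 mm wide, 160 mm high, at the right near the robot; leave it. Origin at the centre of its underside.

How it is judged:
By the outcome, as a careful person would: the job done as asked, in the order asked, and still so for the second after the job is handed in, with the robot touching nothing.
It also fails if it takes over 64 s, if anything falls off the work surface, if the arm or the gripper's body presses on something with over 40 N, if the wrist force passes 120 N, or if a joint passes its speed limit or range.

## Working session

There is one attempt and no reset: what is moved stays moved. The work goes in short steps, each a Python script; the robot and the scene stay as the last script left them, time stands still between calls to the robot, and variables do not carry over. Pictures are saved under pics/ and viewed, at most 10 in all, crops included, and the job is handed in when it is done.

```bash
mkdir -p pics; python3 - <<'E'
from workcell import bot,hand,vision,get_obs
import cv2,numpy as np
np.set_printoptions(precision=4,suppress=True)
for n in("top","side"):
    r=vision.read_camera(n);cv2.imwrite(f"pics/{n}0.png",r["frame"][:,:,::-1]);print(n,r["intrinsics"],r["view"])
    np.savez(f"pics/{n}0.npz",**r)
print(get_obs())
E
```

```text
top [[383.1884   0.     317.9091]
 [  0.     383.1884 193.6917]
 [  0.       0.       1.    ]] [[ 0.0294 -0.9996  0.005   0.0209]
 [-0.9979 -0.0297 -0.0574  0.5482]
 [ 0.0575 -0.0033 -0.9983  1.1508]
 [ 0.      0.      0.      1.    ]]
side [[467.2255   0.     318.0095]
 [  0.     467.2255 204.6781]
 [  0.       0.       1.    ]] [[ 0.9921 -0.125  -0.0144 -0.5618]
 [-0.0763 -0.5061 -0.8591  0.0995]
 [ 0.1001  0.8534 -0.5116  1.478 ]
 [ 0.      0.      0.      1.    ]]
{'time_s': 0.1, 'joint_pos': array([ 1.3406,  0.3536,  1.634 , -0.    ,  1.1552, -0.0024]), 'joint_vel': array([ 0.0005, -0.0007, -0.004 , -0.0006,  0.0005,  0.0003]), 'joint_efforts': array([  0.0003, -60.6357, -34.2824,  -0.    ,   0.004 ,  -0.    ]), 'position': array([0.141 , 0.6085, 0.2476]), 'orientation': array([ 0.1136,  0.9935, -0.0006, -0.0001]), 'wrist_force': array([ 0.3889, -0.183 , -0.2615]), 'ft_torque': array([ 0.014 ,  0.0047, -0.0042]), 'grip_force': 0.0, 'gripper_width': 0.08538670667246737}
```

View pics/top0.png

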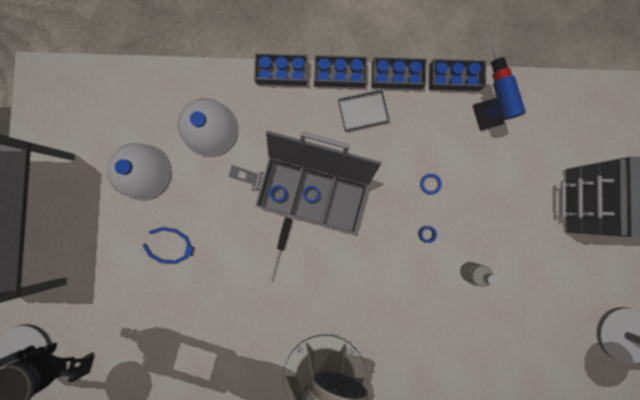

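View pics/side0.png

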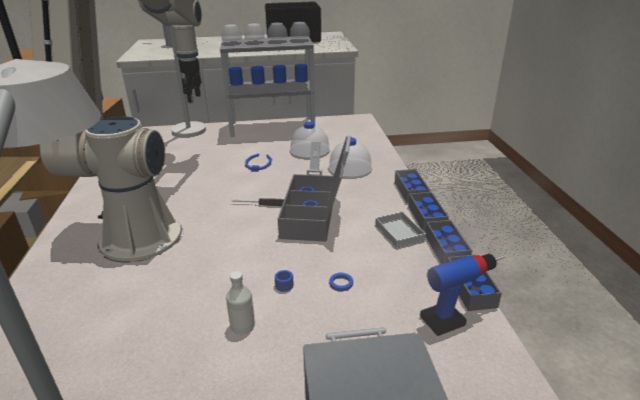

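The top view shows the case with its corners near (262,207) and (358,233), the lid open behind it, and the hasp at (245,175). The tall collar is at (428,234) in the top view and (284,281) in the side view. The flat ring is at (431,183).

```bash
python3 - <<'E'
import cv2,numpy as np
t=cv2.imread("pics/top0.png")[125:245,225:390];s=cv2.imread("pics/side0.png")[130:245,270:365]
a=cv2.resize(t,None,fx=4.8,fy=4.8,interpolation=cv2.INTER_CUBIC)
a=cv2.convertScaleAbs(a,alpha=1.7,beta=10)
cv2.imwrite("pics/c1.png",a)
b=cv2.resize(s,None,fx=5,fy=5,interpolation=cv2.INTER_CUBIC)
cv2.imwrite("pics/c2.png",cv2.convertScaleAbs(b,alpha=1.7,beta=10))
for n in("top0","side0"):
    im=cv2.imread(f"pics/{n}.png");h=cv2.cvtColor(im,cv2.COLOR_BGR2HSV)
    m=cv2.inRange(h,(105,110,40),(130,255,255))
    k,l,st,c=cv2.connectedComponentsWithStats(m)
    for i in range(1,k):
        if st[i,4]>25: print(n,st[i],c[i].round(1))
E
```

```text
top0 [258  56  13  22 230] [264.6  66.5]
top0 [275  56  13  23 216] [281.1  66.8]
top0 [292  57  12  22 221] [297.4  67.3]
top0 [318  58  12  22 222] [323.4  68.3]
top0 [334  58  13  22 222] [339.8  68.5]
top0 [350  59  13  22 222] [356.1  69.4]
top0 [376  59  13  23 226] [382.1  70.2]
top0 [392  60  14  22 224] [398.4  70.5]
top0 [408  61  14  22 227] [414.8  71.3]
top0 [435  61  13  23 213] [440.7  71.9]
top0 [450  62  15  22 223] [456.9  72.5]
top0 [466  62  15  23 236] [473.3  72.8]
top0 [495  76  30  42 828] [509.   96.8]
top0 [190 112  15  14 171] [197.2 118.6]
top0 [115 160  16  14 183] [122.6 166.5]
top0 [421 174  20  20 138] [430.4 183.3]
top0 [269 185  18  17 124] [277.2 193. ]
top0 [303 186  17  17 110] [310.5 193.6]
top0 [420 227  16  15  94] [427.6 233.9]
top0 [143 228  50  35 298] [171.1 246.7]
side0 [273  65  13  18 200] [279.   73.5]
side0 [295  64  12  18 202] [300.7  72.3]
side0 [229  67  13  18 206] [235.3  75.5]
side0 [251  66  13  18 204] [257.3  74.5]
side0 [305 122   9   6  48] [308.9 124.4]
side0 [351 138   5   7  26] [352.6 140.7]
side0 [246 154  25  16 106] [256.8 163.3]
side0 [405 174  21  16 162] [414.2 182.3]
side0 [300 187  14   4  34] [306.9 188.1]
side0 [416 197  28  21 291] [429.1 207.2]
side0 [303 200  15   6  38] [310.3 202.1]
side0 [433 226  27  20 247] [446.2 234.8]
side0 [454 244  12   7  57] [459.2 247.2]
side0 [ 433  256   62   63 1741] [459.1 281.4]
side0 [275 271  18  13 107] [283.5 276.9]
side0 [330 273  23  16 156] [340.9 280.8]
```

View pics/c1.png

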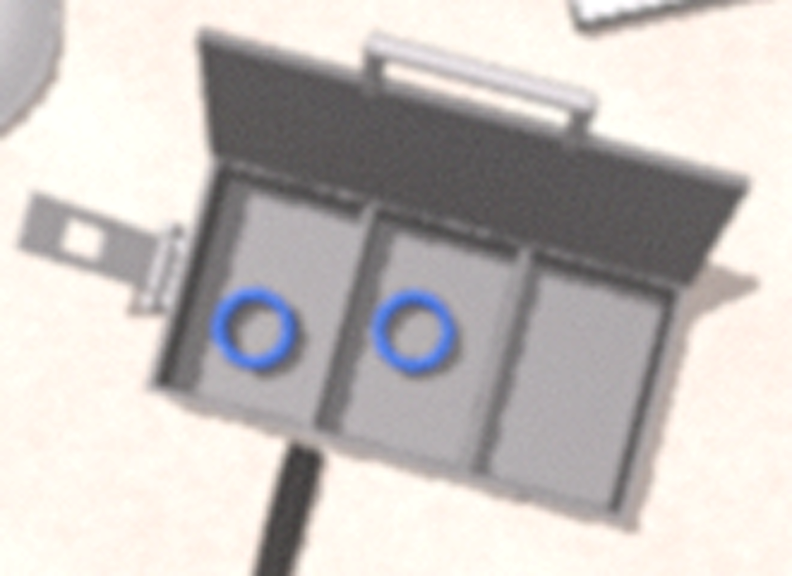

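View pics/c2.png

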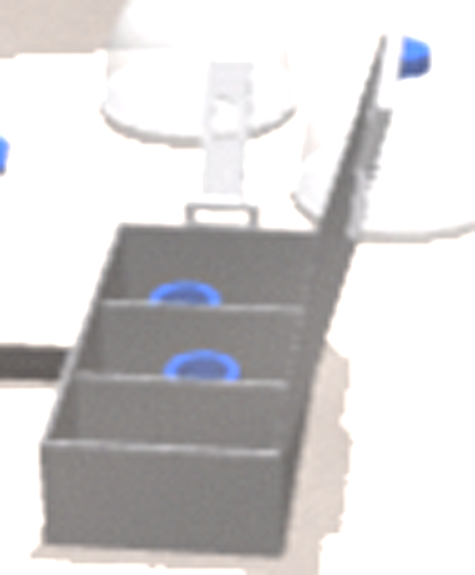

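```bash
cat > h.py <<'E'
import numpy as np,cv2
from scipy.optimize import least_squares
from scipy.spatial.transform import Rotation as R
np.set_printoptions(precision=4,suppress=True)
def proj(P,r):
    P=np.atleast_2d(P)@r["view"][:3,:3].T+r["view"][:3,3];q=P@r["intrinsics"].T;return q[:,:2]/q[:,2:]
def ray(uv,z,r):
    V=r["view"];c=-V[:3,:3].T@V[:3,3];d=V[:3,:3].T@np.linalg.solve(r["intrinsics"],[*uv,1]);return c+d*(z-c[2])/d[2]
def down(yaw): # tool z down, tool y (closing line) along world heading yaw
    y=np.array([np.cos(yaw),np.sin(yaw),0]);z=np.array([0,0,-1.]);return R.from_matrix(np.c_[np.cross(y,z),y,z]).as_quat()
E
python3 - <<'E'
from h import *
T=np.load("pics/top0.npz");S=np.load("pics/side0.npz")
q=lambda p,f,o:(np.array(p)+.5)/f-.5+o
tp=q([(152,384),(633,520),(215,160),(687,288),(203,32),(748,184)],4.8,[225,125])
tP=np.array([(-75,150,75),(-75,-150,75),(75,150,75),(75,-150,75),(117,151,225),(117,-151,225)])/1e3
sp=q([(43,447),(47,548),(283,553),(120,226)],5,[270,130])
sP=np.array([(-75,-150,75),(-75,-150,0),(75,-150,0),(-75,150,75)])/1e3
W=lambda v,P:P@R.from_euler('z',v[2]).as_matrix().T+[v[0],v[1],0]
e=lambda v:np.r_[(proj(W(v,tP),T)-tp).ravel(),(proj(W(v,sP),S)-sp).ravel()]
s=least_squares(e,[.5,0,-.2],loss='soft_l1');print(s.x,s.fun.reshape(-1,2))
hp=lambda v,a:W(v,np.array([[0,160-106*np.cos(a),86+106*np.sin(a)]])/1e3)
th=q([(30,222)],4.8,[225,125]);sh=q([(232,63)],5,[270,130])
g=least_squares(lambda a:np.r_[(proj(hp(s.x,a[0]),T)-th).ravel(),(proj(hp(s.x,a[0]),S)-sh).ravel()],[2.]);print("hasp",g.x,g.fun)
print("collar",ray((427.5,234),.036,T),ray((283.5,277.),.036,S),"flat",ray((430.5,183.5),.012,T))
for u in((277.5,193),(311,194)):print("packed",ray(u,.041,T))
np.save("case.npy",s.x)
print(W(s.x,np.array([[0,-.098,.005]])))
E
```

```text
[ 0.5406  0.0523 -0.2344] [[-0.6531  1.605 ]
 [-0.2376  0.5171]
 [ 0.17   -1.6136]
 [ 1.7275 -1.3803]
 [-0.4477 -0.2411]
 [ 1.9609 -0.7608]
 [-1.0552 -0.9513]
 [-0.4312 -0.8324]
 [ 0.2893  0.6298]
 [-1.0936 -1.4991]]
hasp [2.2252] [-0.3734 -0.2458 -0.7938 -1.1233]
collar [ 0.4357 -0.2925  0.036 ] [ 0.4356 -0.3093  0.036 ] flat [ 0.5891 -0.3067  0.012 ]
packed [0.5444 0.1575 0.041 ]
packed [0.5444 0.0577 0.041 ]
[[ 0.5179 -0.043   0.005 ]]
```

```bash
python3 - <<'E'
from h import *
from workcell import bot,hand,vision,get_obs,kinematics
c=np.load("case.npy");o=down(c[2])
bot.reach([.36,.25,.40],o);print(get_obs()["time_s"],get_obs()["joint_pos"])
bot.reach([.436,-.2925,.22],o);print(get_obs()["time_s"],get_obs()["joint_pos"])
r=vision.read_camera("wrist");np.savez("pics/w1.npz",**r);cv2.imwrite("pics/w1.png",r["frame"][:,:,::-1])
h=cv2.cvtColor(r["frame"],cv2.COLOR_RGB2HSV);m=cv2.inRange(h,(105,110,40),(130,255,255))
k,l,st,ce=cv2.connectedComponentsWithStats(m)
print(r["view"])
for i in range(1,k):
    if st[i,4]>80:
        x,y,w,hh,_=st[i];print(st[i],ce[i],ray((x+w/2-.5,y+hh/2-.5),.036,r),ray(ce[i],.036,r))
print(proj([.436,-.2925,.036],r))
E
```

```text
1.7417 [ 0.6046 -0.0712  1.7994  0.0002  1.4138  0.8374]
3.8167 [-0.5924  0.2287  1.8745  0.0003  1.0379 -0.359 ]
[[ 0.9727 -0.2322  0.0006 -0.4931]
 [-0.2225 -0.9311  0.2892 -0.2037]
 [-0.0666 -0.2814 -0.9573  0.299 ]
 [ 0.      0.      0.      1.    ]]
[ 435  124   62   61 1615] [465.4954 153.5981] [ 0.5784 -0.3014  0.036 ] [ 0.5784 -0.301   0.036 ]
[296 156  49  50 880] [319.9432 180.6159] [ 0.4358 -0.2944  0.036 ] [ 0.4357 -0.2945  0.036 ]
[[319.778  178.6256]]
```

View pics/w1.png

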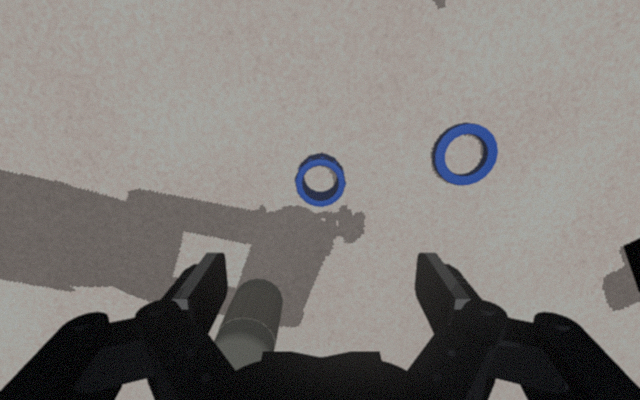

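The wrist view shows the collar's blob centred at about (320,181), which puts it at (0.436, -0.295). The flat ring at (465,154) and the bottle are both clear of the jaws, so I'll pick and place now.

```bash
python3 - <<'E'
from h import *
from workcell import bot,hand,vision,get_obs
c=np.load("case.npy")
bot.servo_line([.436,-.2955,.026],velocity=.12)
hand.move_gripper(.03,40);s=get_obs();print(s["time_s"],s["gripper_width"],s["grip_force"],s["position"])
bot.servo_line([.436,-.2955,.17],velocity=.2)
bot.servo_line([.518,-.043,.17],velocity=.2)
bot.servo_line([.518,-.043,.034],velocity=.1);print(get_obs()["wrist_force"],get_obs()["gripper_width"])
hand.move_gripper(.066)
bot.servo_line([.518,-.043,.17],velocity=.15)
bot.servo_line([.45,-.02,.32],velocity=.25);print(get_obs()["time_s"])
r=vision.read_camera("wrist");np.savez("pics/w2.npz",**r);cv2.imwrite("pics/w2.png",r["frame"][:,:,::-1])
E
```

```text
6.0833 0.048814079600893616 40.42157683521509 [ 0.4361 -0.2956  0.0266]
[ 0.6    -0.4418 -0.9248] 0.04901117131358878
12.125
```

View pics/w2.png

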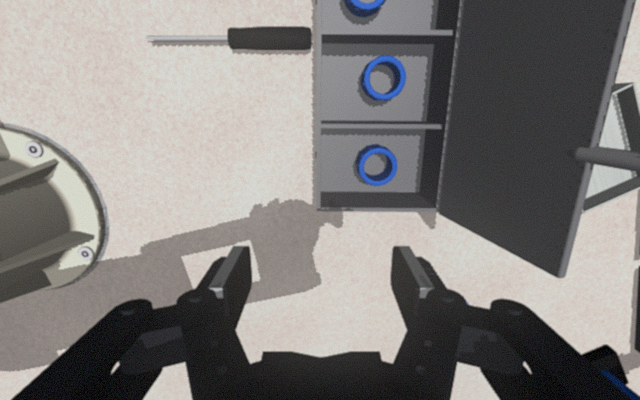

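The collar stands upright in the -y compartment at (377,166). I'll refit the case pose using this view as well: rim corner (317,211), dividers at (320,127) and (320,34), and lid corner (562,277).

```bash
python3 - <<'E'
from h import *
T=np.load("pics/top0.npz");S=np.load("pics/side0.npz");w=np.load("pics/w2.npz")
W=lambda v,P:P@R.from_euler('z',v[2]).as_matrix().T+[v[0],v[1],0]
wp=np.array([(317,211),(437,211),(320,127),(320,34),(562,277)])
wP=np.array([(-75,-150,75),(75,-150,75),(-70,-49.2,75),(-70,49.2,75),(117,-151,225)])/1e3
v=np.load("case.npy");print(v,proj(W(v,wP),w)-wp)
s=least_squares(lambda v:(proj(W(v,wP),w)-wp).ravel(),v,loss='soft_l1');print(s.x,s.fun.reshape(-1,2))
n=(s.x*2+v)/3;np.save("case2.npy",n)
a=1.85
for b in(1.85,1.2,.6,0):print(b,W(n,np.array([[.075-.19*np.cos(b),0,.079+.19*np.sin(b)]])))
print(W(n,np.array([[.117+.01,.055,.26],[.127,-.055,.26]])),proj(W(n,np.array([[.127,-.055,.262]])),w))
E
```

```text
[ 0.5406  0.0523 -0.2344] [[ 0.8562  2.395 ]
 [ 4.4351  2.3562]
 [ 1.9909  1.8855]
 [ 2.0112 -1.8683]
 [ 3.5616  3.6426]]
[ 0.5385  0.0552 -0.2338] [[-1.3507  0.5975]
 [ 2.445   0.4921]
 [-0.4369 -0.2153]
 [-0.6775 -4.3424]
 [ 0.7709  0.8579]]
1.85 [[0.6631 0.0247 0.2616]]
1.2 [[0.5452 0.0528 0.2561]]
0.6 [[0.4596 0.0732 0.1863]]
0 [[0.4273 0.0809 0.079 ]]
[[ 0.6755  0.0783  0.26  ]
 [ 0.65   -0.0287  0.26  ]] [[664.3277 164.8419]]
```

```bash
python3 - <<'E'
from h import *
from workcell import bot,hand,vision,get_obs
n=np.load("case2.npy");o=down(n[2]);Rz=R.from_euler('z',n[2]).as_matrix()
def bar(a,off=0): 
    p=np.array([.075-(.19+off)*np.cos(a),0,.079+(.19+off)*np.sin(a)])
    return Rz@p+[n[0],n[1],-.002]
b=bar(1.80)
bot.reach([b[0]-.03,b[1],.40],o)
hand.move_gripper(.05)
bot.servo_line([b[0],b[1],.32],o,velocity=.2)
bot.servo_line(b,velocity=.1)
f0=get_obs()["wrist_force"];print("pre",f0)
hand.move_gripper(.0,20)
s=get_obs();print(s["time_s"],s["gripper_width"],s["grip_force"],s["wrist_force"]-f0)
if s["gripper_width"]<.008: raise SystemExit("missed")
off=0
for a in np.linspace(1.8,1.2,5)[1:]:
    bot.servo_line(bar(a,off),velocity=.1);s=get_obs()
    rad=Rz@[-np.cos(a),0,np.sin(a)];F=s["wrist_force"]-f0;fr=F@rad
    off+=np.clip(1e-4*fr,-.001,.001)
    print(a,s["time_s"],F,fr,off,s["gripper_width"])
    if np.linalg.norm(F)>35: break
r=vision.read_camera("side");cv2.imwrite("pics/s3.png",cv2.resize(r["frame"][80:280,200:460,::-1],None,fx=3,fy=3))
E
```

```text
pre [-0.2242 -0.9598  1.0208]
15.025 0.011555874177164683 20.22404909133911 [1.803  0.4138 2.0138]
1.65 15.4583 [2.2277 2.8951 4.2603] 4.365286545003953 0.00043652865450039533 0.01123137253513427
1.5 15.8917 [1.0021 4.0105 0.8056] 0.8003988662615686 0.0005165685411265522 0.011000823928853177
1.35 16.325 [ 0.9363  5.6096 -1.6899] -1.5634438772265025 0.00036022415340390197 0.011245051634577452
1.2 16.7583 [ 1.0218  6.5447 -1.6641] -1.3613003111233883 0.00022409412229156312 0.01136357653753998
```

View pics/s3.png

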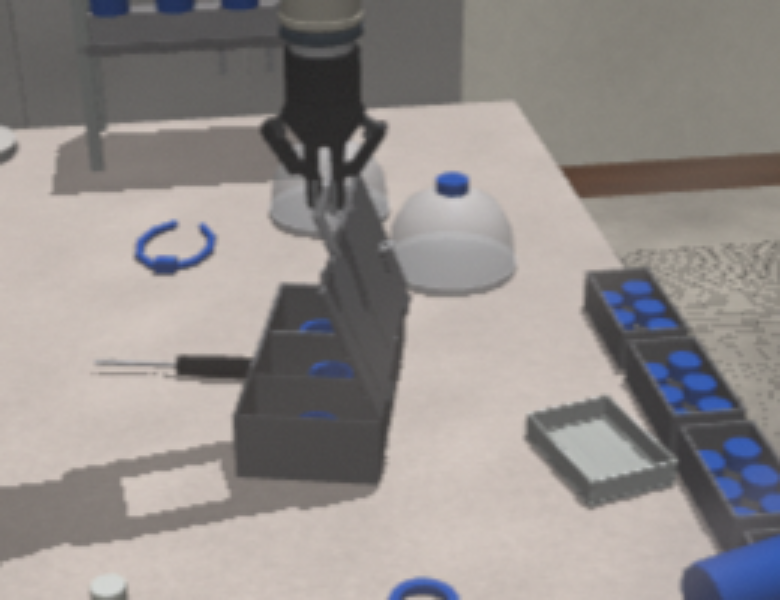

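The bar is pinched at about (330,195) and the lid is following the fingers with small forces. I'll carry on down to shut.

```bash
python3 - <<'E'
from h import *
from workcell import bot,hand,vision,get_obs
n=np.load("case2.npy");Rz=R.from_euler('z',n[2]).as_matrix()
f0=np.array([-.22,-.96,1.02])
off,oy=.0002,.0005
def bar(a): return Rz@np.array([.075-(.19+off)*np.cos(a),oy,.079+(.19+off)*np.sin(a)])+[n[0],n[1],-.002]
for a in [1.05,.9,.75,.6,.45,.3,.2,.12,.06,.03,.01,0.]:
    bot.servo_line(bar(a),velocity=.1 if a>.25 else .05);s=get_obs()
    F=Rz.T@(s["wrist_force"]-f0);fr=F@[-np.cos(a),0,np.sin(a)]
    off+=np.clip(1e-4*fr,-.001,.001);oy+=np.clip(1e-4*F[1],-.001,.001)
    print(a,s["time_s"],F,off,oy,s["gripper_width"])
    if np.linalg.norm(F)>35: raise SystemExit("force")
bot.dwell(.2)
hand.move_gripper(.032)
s=get_obs();p=s["position"];print(s["time_s"],s["wrist_force"]-f0)
bot.servo_line([p[0],p[1],.15],velocity=.12)
bot.servo_line([p[0]-.02,p[1],.33],velocity=.25)
r=vision.read_camera("side");np.savez("pics/s4.npz",**r);cv2.imwrite("pics/s4.png",cv2.resize(r["frame"][110:260,220:420,::-1],None,fx=4,fy=4,interpolation=cv2.INTER_CUBIC))
r=vision.read_camera("top");np.savez("pics/t4.npz",**r);cv2.imwrite("pics/t4.png",cv2.resize(r["frame"][125:260,215:395,::-1],None,fx=4.4,fy=4.4,interpolation=cv2.INTER_CUBIC))
print(get_obs()["time_s"])
E
```

```text
1.05 17.2417 [ 0.3881  4.3764 -1.8501] 2.0205824424853418e-05 0.0009376422705401303 0.011274763790192573
0.9 17.675 [-2.5906  0.4402  0.3442] 0.00020820234593855704 0.000981661228300766 0.011234126887535518
0.75 18.1083 [-1.8939 -0.5535 -1.1677] 0.0002671832489934089 0.000926312303304492 0.011186368297036208
0.6 18.5417 [ 0.3604 -1.5544 -1.3114] 0.00016338649939097813 0.0007708771629890374 0.011383474469433838
0.45 18.975 [-1.3205 -0.0489 -0.9919] 0.0002391477899107258 0.0007659899438580021 0.01106610777469251
0.3 19.4083 [-1.0728  1.6059 -2.7964] 0.0002589937603807287 0.0009265763778472365 0.01135331711801731
0.2 19.9417 [ 0.8236  1.2027 -1.9231] 0.00014007403666750973 0.001046850419726708 0.01085586823878813
0.12 20.4 [ 1.9477  0.2244 -2.7134] -8.578272310071053e-05 0.001069294953477967 0.010973253454689321
0.06 20.775 [ 0.7707  1.8568 -1.3879] -0.00017103589660540273 0.0012549789121356991 0.010822446779318734
0.03 21.0417 [ 0.5502 -0.4648 -1.853 ] -0.00023158464646925113 0.0012084947282606313 0.011194983900981047
0.01 21.2917 [-0.2032 -0.4098 -1.64  ] -0.00021290866011773607 0.0011675188366953256 0.011324461894540038
0.0 21.5417 [-0.1166 -0.9148 -1.0177] -0.00020125036602993953 0.0010760341551444036 0.01177276538414626
22.075 [ 0.4031  0.0713 -1.617 ]
23.8083
```

View pics/s4.png

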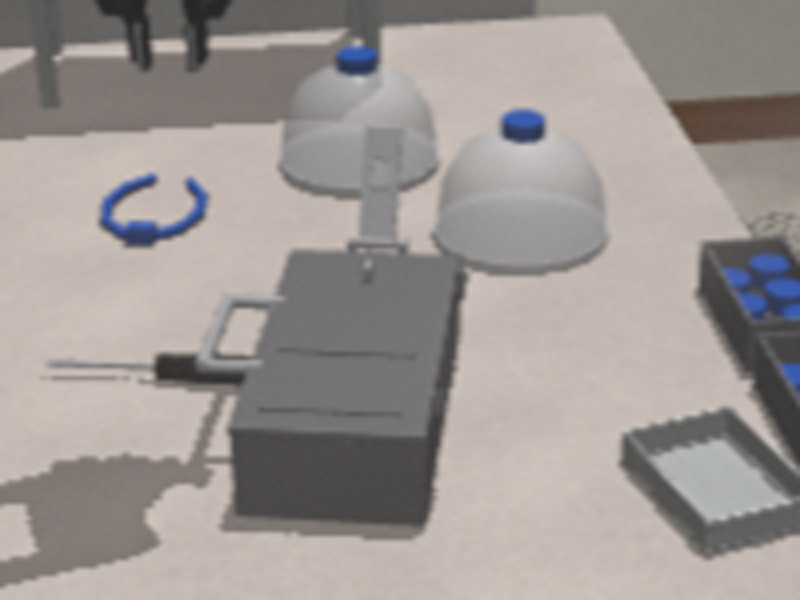

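The lid is shut and the collar went in without disturbing anything else. The hasp still stands outward, with its tip at about (383,130). I'll sweep it over with closed fingertips, first checking clearance to the dome next to it.

```bash
python3 - <<'E'
from h import *
from workcell import bot,hand,vision,get_obs,kinematics
T=np.load("pics/top0.npz");S=np.load("pics/side0.npz")
P=lambda r:r["intrinsics"]@r["view"][:3]
X=cv2.triangulatePoints(P(T),P(S),np.array([197.2,118.6]),np.array([352.6,140.7])).ravel();cap=X[:3]/X[3]
n=np.load("case2.npy");o=down(n[2]);Rz=R.from_euler('z',n[2]).as_matrix();tips=bot.tcp_to_tips
def tcp(y,z): return Rz@np.array([0,y,z+tips])+[n[0],n[1],0]
st=tcp(.247,.145);d=np.linalg.norm((st-cap)[:2]);print("cap",cap,"start",st,"dist",d,"tips",tips)
if d<.13: raise SystemExit("near dome")
hand.move_gripper(0.)
bot.reach(tcp(.247,.29),o)
bot.servo_line(st,velocity=.15)
f0=get_obs()["wrist_force"];print(get_obs()["time_s"],get_obs()["gripper_width"],f0)
pts=[(.2,.148),(.173,.156)]
for a in np.linspace(1.45,.0,9):
    s=.070+.030*(1-a/1.57)
    pts.append((.160-s*np.cos(a)+.002*np.sin(a)+.011,.086+s*np.sin(a)+.002*np.cos(a)))
for p in pts:
    bot.servo_line(tcp(*p),velocity=.08);g=get_obs();F=Rz.T@(g["wrist_force"]-f0);print(np.round(p,3),g["time_s"],F)
    if np.linalg.norm(F)>30: print("force");break
for k in range(6):
    if F[2]>8: break
    p=(p[0],p[1]-.001);bot.servo_line(tcp(*p),velocity=.02);F=Rz.T@(get_obs()["wrist_force"]-f0);print(p,F)
bot.servo_line(tcp(p[0],.2),velocity=.15)
bot.servo_line(tcp(p[0]-.02,.33)+[-.12,0,0],velocity=.25);print(get_obs()["time_s"])
a=vision.read_camera("side");b=vision.read_camera("top")
cv2.imwrite("pics/f.png",np.hstack([cv2.resize(a["frame"][110:260,240:370,::-1],(390,450),interpolation=cv2.INTER_CUBIC),cv2.resize(b["frame"][125:260,220:337,::-1],(390,450),interpolation=cv2.INTER_CUBIC)]))
E
```

```text
cap [0.7487 0.383  0.1133] start [0.5965 0.2945 0.162 ] dist 0.17605730596553973 tips 0.017
26.4333 -0.0001735467725676333 [-0.1865 -0.4789  0.5826]
[0.2   0.148] 27.175 [-3.294   2.3346  7.8307]
[0.173 0.156] 27.675 [0.7414 1.2894 0.4869]
[0.164 0.158] 27.9333 [ 0.8016  0.6411 -1.1257]
[0.15  0.159] 28.2583 [ 0.7979  0.4147 -0.3946]
[0.136 0.157] 28.5917 [-0.3465 -0.4286 -0.6396]
[0.122 0.152] 28.9333 [-0.6563  0.7363 -0.6778]
[0.108 0.145] 29.2833 [-0.0015  1.0646 -1.1712]
[0.095 0.134] 29.6417 [-0.4274  0.4645 -1.4219]
[0.085 0.121] 30.0 [-0.8693 -0.0809 -1.7633]
[0.076 0.105] 30.3667 [ 0.2901  0.2401 -0.74  ]
[0.071 0.088] 30.7417 [0.8254 2.0573 2.0816]
(np.float64(0.071), np.float64(0.087)) [-0.1117 -0.1347  9.1309]
32.7667
```

```bash
ls -la pics/f.png
```

```text
-rw-r--r-- 1 agent agent 304154 Nov 30 22:51 pics/f.png
```

View pics/f.png

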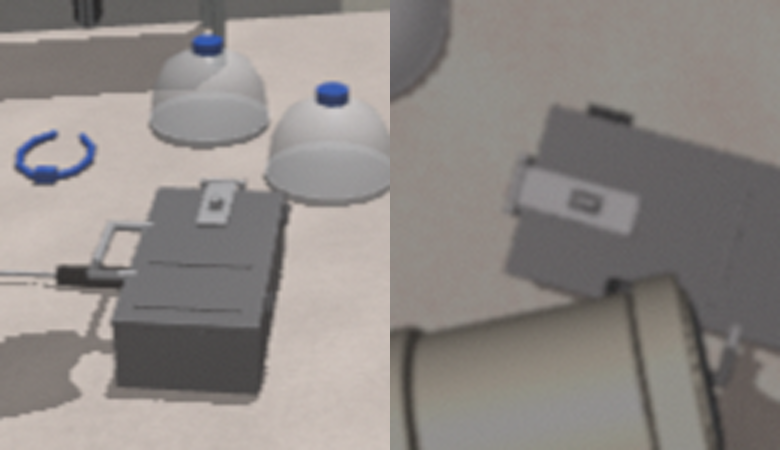

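The hasp lies flat on the shut lid with the staple through its slot, at (218,203) in the side view and (585,200) in the top view. The arm is clear, so I'm handing in.

```bash
python3 -c "
from workcell import hand_in;print(hand_in())"
```

```text
the job is handed in; nothing more can be done
None
```

The tall collar is standing in the empty compartment, the lid was eased shut, the hasp lies flat over the staple, and the job was handed in at about 33 s; the hand-in call returned no verdict.

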